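# Nudge a wound coil home against the hidden stop of the coil tester

### The arm

A 6-joint arm with a two-finger parallel gripper is mounted at the origin on the work surface. World frame = base frame: x ahead of the robot, y to its left, z up, the work surface at z = 0. Lengths are in m, angles in rad, forces in N, time in s.
With the tool pointing down it reaches from about 0.325 to 0.9 m from the base axis. Payload 3.5 kg.
Tool frame: the origin (TCP) lies midway between the tips of the shut fingers; the grasp point (between the pads) lies 19 mm behind it; z points along the fingers, y is the direction in which the jaws open and shut (so a half turn about z gives the same grasp; the last joint's range is limited). The gripper opens to 85 mm and grips with 20 to 120 N. Pads are 22 mm wide; open, the fingers measure 114 mm over their backs; the gripper's body (76 mm by 85 mm) begins 54 mm behind the grasp point. The pads swing forward as they close: fully open they stand 13 mm farther back than shut.
Start: joints at [-1.365, 0.276, -0.026, 1.268, 0, 1.467], TCP at [0.19, -0.595, 0.192] pointing down, gripper open.
Joint ranges: [-3.12, 3.12], [-0.85, 1.88], [-1.08, 1.24], [-1.95, 2.15], [-1.57, 1.53], [-3.14, 3.14]. Speed limits (rad/s): [2.57, 2.57, 3.14, 3.14, 3.14, 3.14].

### API

Orientations are given as a rotation vector (axis times angle).
In Python, from station import monitor, viewer, close_job, models gives the robot as it stands.
- The arm moves only by the shell command python3 -m jog 'ROWS' [FORCE]. ROWS is JSON, a list of rows, each an object with "claw": the opening, from -1 (shut) to 1 (fully open); "travel": the shift along the tool's x, y, z in units of 0.5 m (1.0 is 0.5 m), a list of three; "yaw": the turn about the tool's z in units of pi rad (1.0 is pi rad). A call has 1 to 12 rows; each row shifts and turns the commanded pose from where the row before left it, along the tool's axes as they then stand; what a row does not reach is not made up. A row lasts 1/8 s, in which the tool goes at most 62.5 mm and 10.7 degrees, less where a joint would pass 70% of its speed; a pose out of reach is approached as far as the arm can. A call with a number of a shift or a turn outside -1 to 1 is refused whole. A call with a gripper value outside its range is refused whole. The fingers move at their own pace and stop on an object; FORCE is the grip in N (left out, the last holds). Time passes only in rows, so rows that do not move let the fingers close. It gives the time, the measured TCP pose, the force and the opening at its end, in the units of the state.
- monitor.get_obs(): the state, without advancing time (a new reading comes with each control period).
- viewer.capture(name): name is "side" or "top"; returns a dict with "img" (420x560x3 uint8, red, green, blue), "vertical_fov" (degrees; the focal length in pixels is half the picture's height over the tangent of half this angle, whatever the lens; pixels are square), "cx", "cy" (the principal point, pixels), "view" (4x4, takes a point from world to camera coordinates). Camera axes: x right, y up, looking along -z (the intrinsics and any distortion apply to the point x, -y, -z); pixel columns grow to the right and rows downward; lengths in m; the calibration is good to about 2 mm. A picture is of the moment at which its call begins. There is no depth.
- close_job(): hands the job in, once; it reports no verdict.
Trained networks look in the newest picture that a camera, given by its name, has taken for a name from the list of things; names that differ only in an ending like _2 or _b are one class to them, and where a whole thing is asked for, a point or a joint stands for the part that bears it (a point fixed in the world has none). Each returns a list of dicts, best first, with "confidence" (0 to 1); they miss things now and then, are a little off and sometimes report something else, mostly with a low value. They report only what shows in the picture. A call takes as long as a camera call. They do not tell look-alikes from the thing itself.
- models.spot_in(label, camera): "xyz" ([x, y, z] in m, in world coordinates, good to about 4 mm: the middle of the surface that is visible of it).
- models.silhouettes(label, camera): "mask" (420x560 bool, what is visible of it).
The state is a dict: "time": time; "q": joint angles; "joint_velocities": joint speeds; "effort": joint torques, N m; "tool_pos": TCP position; "eef_rot": TCP orientation; "wrist_force": force on the tool from outside, world axes, zero at the start; "torque": the same for the moment, N m; "gripper_width": finger opening in m.
Only numpy, scipy, OpenCV 4.12 (cv2) and the standard library are available. Lean on these libraries where they do the work, as an engineer would, in place of code of your own. Each camera call takes 0.05 s, during which the arm holds its last target. There are 200 camera calls.

### The job

Pick up the fibre push bar from its blue mat and use its end to nudge the wound coil on its sled gently, a little at a time, along the slideway into the grey tester hood until it is fully home against the stop hidden inside, and no longer gives. The tester is live, so touch the coil and its sled with the bar only, never with the gripper, and do not strike or ram it. Then lay the bar flat back on the blue mat, let go, and leave everything else on the bench where it is.

Things in the scene. Friction and masses are not known exactly. Their poses are not given: they have to be found in the camera images.
- tester: Fixed coil tester: aluminium base plate 380 x 110 mm, 10 mm thick, with a slideway along its own x axis; +x is the way in. Origin: centre of the underside, on the bench. Steel guide rails run the whole length, inner faces at y = +-41 mm, tops 22 mm above the bench. Open above from x = -190 to +30 mm; a grey hood covers the rest.
- mouth (a point): Centre of the hood's yellow-edged mouth, at x = +30 mm of the tester, on top of its base plate (10 mm above the bench); axes as the tester. Hood: 160 mm deep, 110 mm wide, top 103 mm above the bench. The stop hidden inside differs in place from run to run: fully home, the sled's front is 80 to 111 mm inside this mouth and its rear still sticks out 9 to 40 mm.
- contact (a joint): Travel (m) of the hidden spring stop pad that the sled's front meets: 0 while untouched, growing as it is pressed in; 0.008 is solid, fully home. Its spring is weak (about 0.7 N at the end), less than the sled's friction, so the sled stays where it is left; at the end it is rigid.
- coil: Loose wound coil on its sled, 0.45 to 0.85 kg: aluminium sled 120 x 78 x 12 mm, dark red end plates flush with its ends (64 mm wide, up to 62 mm above the sled's underside), copper winding. Origin: centre of the sled's underside, 10 mm above the bench; own +x towards the hood, rear end to push at x = -60 mm. Starts 65 to 145 mm short of home; slides with about 1 to 8 N.
- bar: Loose fibre push bar, tan with a green middle, 160 mm long (own x), 26 mm wide (y), 36 mm tall (z), 0.2 kg. Origin: centre of the underside. Both ends are alike. It lies on the blue mat; grip it across its 26 mm width at the green middle.
- mat: Fixed blue mat, 220 mm (own x) by 120 mm (y), 3 mm thick. Origin: centre of the underside. The middle of the bar must end over it.
- spool_a: Bystander: upright spool of copper wire, dark red flanges, 80 mm across, 95 mm tall, standing on an 18 mm board. Origin: centre of the underside.
- spool_b: Bystander: upright spool of copper wire, 80 mm across, 80 mm tall. Origin: centre of the underside.
- spool_c: Bystander: upright spool of copper wire, 80 mm across, 70 mm tall. Origin: centre of the underside.
- screwdriver: Bystander: screwdriver lying on the bench, about 200 mm long. Origin: centre of the underside.
- jar: Bystander: amber jar with white cap, 64 mm across, 80 mm tall. Origin: centre of the underside.
- laminations: Bystander: tray with a stack of steel laminations, 90 x 50 mm, 32 mm tall. Origin: centre of the underside.
There are look-alikes about, which are no part of the job. Of the things that look like the bar, the middle-sized one is meant.

How it is judged:
On the way, in this order (a step that is already met when the one before it is completed fails the run):
1. the bar is held off its mat while the coil is not yet at the stop (contact force between the fingers and bar above 1 N and z of bar in the frame of mat above 0.01 m and value of joint contact below 0.001 m), for 0.1 s.
2. the coil is home against the hidden stop, pushed by the held bar (value of joint contact above 0.006 m and contact force between the fingers and bar above 1 N), for 0.1 s.
At the end, for the whole second after the job is handed in: The stop pad is pressed in by more than 6 of its 8 mm, with the coil's sled flat in the slideway (within 6 mm of its middle line) and at rest; the bar lies flat (within about 7 degrees), released and at rest, with its middle over the blue mat (value of joint contact above 0.006 m and linear speed of each of coil, bar below 0.01 m/s and angle between coil's own z axis and vertical below 0.06 rad and y of coil in the frame of tester between -0.006 and 0.006 m and x of coil in the frame of tester above 0.04 m and x of bar in the frame of mat between -0.11 and 0.11 m and y of bar in the frame of mat between -0.06 and 0.06 m and z of bar in the frame of mat below 0.045 m and angle between bar's own x axis and vertical between 1.45 and 1.69 rad); the robot touches nothing.
It fails at once if the gripper or arm touches the coil or its sled (contact force between any of the arm, the fingers and coil above 0.5 N).
It fails at once if the coil is struck: it moves faster than 0.25 m/s (linear speed of coil above 0.25 m/s).
It fails at once if the coil is rammed: the bar presses it with more than 60 N (contact force between bar and coil above 60 N).
It fails at once if a bystander (spool, screwdriver, jar, laminations) is shifted by more than 30 mm (distance of any of spool_a, spool_b, spool_c, screwdriver, jar, laminations from where it was at the start of the episode above 0.03 m).
It also fails if it takes over 64 s, if anything falls off the work surface, if the arm or the gripper's body presses on something with over 40 N, if the wrist force passes 120 N, or if a joint passes its speed limit or range.

## Working session

There is one attempt and no reset: what is moved stays moved. The work goes in short steps, Python scripts to look and compute and a shell command to move; the robot and the scene stay as the last step left them, time stands still between calls to the robot, and variables do not carry over. Pictures are saved under pics/ and viewed, about 8 in all and at most 12, crops included, and the job is handed in when it is done.

```bash
mkdir -p pics; python3 - <<'E'
from station import monitor, viewer, models
import cv2, numpy as np
for c in ("side","top"):
    r=viewer.capture(c); cv2.imwrite(f"pics/{c}0.png",r["img"][...,::-1])
    print(c,r["vertical_fov"],r["cx"],r["cy"],np.round(r["view"],4).tolist(),[k for k in r])
    for l in ("bar","coil","mat","tester","spool_a","jar","screwdriver","laminations"):
        print(l,[(np.round(d["xyz"],3).tolist(),round(d["confidence"],2)) for d in models.spot_in(l,c)])
o=monitor.get_obs(); print(o)
E
```

```text
side 50.38090552054602 282.98023496302767 214.55353084991958 [[-0.4625, -0.8866, -0.0084, 0.0971], [0.4943, -0.2657, 0.8277, -0.3272], [-0.7361, 0.3786, 0.5611, -0.9012], [0.0, 0.0, 0.0, 1.0]] ['img', 'vertical_fov', 'cx', 'cy', 'view']
bar [([0.188, -0.363, 0.043], 0.9), ([0.323, -0.568, 0.016], 0.77), ([0.459, -0.305, 0.028], 0.7)]
coil [([0.537, 0.115, 0.048], 0.76), ([0.537, 0.251, 0.056], 0.63)]
mat [([0.451, -0.346, 0.002], 0.65)]
tester [([0.534, 0.253, 0.058], 0.94), ([0.457, -0.306, 0.03], 0.53), ([0.372, 0.071, 0.028], 0.26)]
spool_a [([0.32, 0.246, 0.067], 0.97), ([0.768, -0.016, 0.081], 0.96), ([0.723, -0.134, 0.056], 0.79)]
jar []
screwdriver [([0.394, -0.221, 0.025], 0.56)]
laminations [([0.372, 0.07, 0.023], 0.81)]
top 42.13197557003361 284.1123076657143 205.57659570197208 [[0.0045, -1.0, 0.001, -0.1317], [0.9968, 0.0046, 0.0801, -0.5142], [-0.0801, 0.0006, 0.9968, -1.4052], [0.0, 0.0, 0.0, 1.0]] ['img', 'vertical_fov', 'cx', 'cy', 'view']
bar [([0.482, -0.272, 0.037], 0.67), ([0.323, -0.575, 0.028], 0.57), ([0.208, -0.364, 0.052], 0.55)]
coil [([0.551, 0.105, 0.059], 
[... 336 characters left out ...]
55), ([0.492, -0.29, 0.01], 0.49)]
{'time': 0.9, 'q': array([-1.36540859e+00,  2.76386118e-01, -2.63470600e-02,  1.26800746e+00,
       -1.02775335e-05,  1.46739308e+00]), 'joint_velocities': array([-0.00012646,  0.00044175,  0.00132446, -0.00044517,  0.00176172,
        0.00049979]), 'effort': array([ 8.00795624e-04, -4.45482981e+01,  2.95566648e+01,  7.91216353e-04,
        1.24687099e-04,  2.91527911e-06]), 'tool_pos': array([ 0.18993214, -0.59546684,  0.19214691]), 'eef_rot': array([ 3.10416691e+00,  4.83114313e-01, -1.16640486e-05]), 'wrist_force': array([0.3179797 , 0.09474809, 0.32289217]), 'torque': array([-0.02572538, -0.06810281, -0.02921157]), 'gripper_width': 0.08551230987516154}
```

View pics/top0.png

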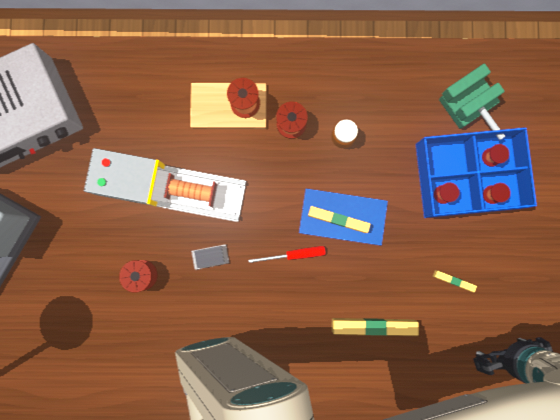

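View pics/side0.png

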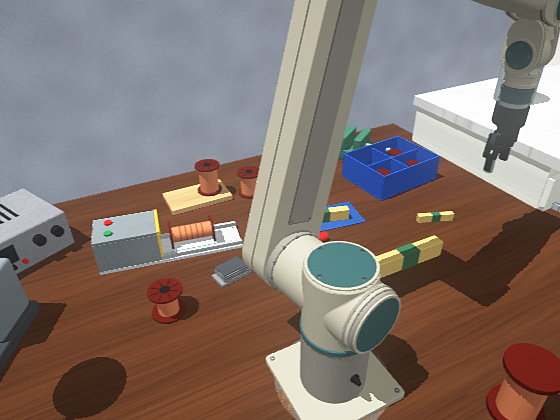

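Candidates for the bar in the top view are (340,219) on the mat, (375,327) long, and (455,281) short. The middle-sized one is (340,219), on the blue mat. The tester is at (165,185), with the hood on the left and its mouth facing right. The coil is at (192,190). I'll measure these and check the choice in a crop.

```bash
cat > h.py <<'E'
import numpy as np, cv2
from station import monitor, viewer, models
def cap(c):
    r=viewer.capture(c); r["f"]=210/np.tan(np.radians(r["vertical_fov"])/2); r["view"]=np.array(r["view"]); return r
def proj(r,P):
    P=np.atleast_2d(P); p=P@r["view"][:3,:3].T+r["view"][:3,3]
    return np.c_[r["cx"]+r["f"]*p[:,0]/-p[:,2], r["cy"]-r["f"]*p[:,1]/-p[:,2]]
def back(r,uv,z):
    uv=np.atleast_2d(uv); R=r["view"][:3,:3]; C=-R.T@r["view"][:3,3]
    d=np.c_[(uv[:,0]-r["cx"])/r["f"],-(uv[:,1]-r["cy"])/r["f"],-np.ones(len(uv))]@R
    return C+d*((z-C[2])/d[:,2])[:,None]
def rect(r,mask,z):
    c=max(cv2.findContours(mask.astype(np.uint8),0,1)[0],key=cv2.contourArea)[:,0]
    P=back(r,c,z)[:,:2]
    (x,y),(w,h),a=cv2.minAreaRect((P*1000).astype(np.float32))
    if w<h: w,h,a=h,w,a+90
    return x,y,w,h,(a+90)%180-90
E
python3 - <<'E'
from h import *
r=cap("top"); im=r["img"]; hsv=cv2.cvtColor(im,cv2.COLOR_RGB2HSV)
for l,z in (("bar",.039),("mat",.003),("tester",.103),("coil",.06)):
    for d in models.silhouettes(l,"top"):
        print(l,round(d["confidence"],2),np.round(rect(r,d["mask"],z),1), np.argwhere(d["mask"]).mean(0).round())
def box(m,x0,x1,y0,y1):
    k=np.zeros_like(m);k[y0:y1,x0:x1]=1;return m*k
tan=cv2.inRange(hsv,(22,60,120),(95,255,255))
tan[cv2.inRange(hsv,(5,0,0),(20,255,255))>0]=0
for n,b in (("mid",(300,380,200,238)),("long",(325,425,312,342)),("short",(430,480,268,296))):
    print(n,np.round(rect(r,box(tan,*b),.039),1))
blue=cv2.inRange(hsv,(98,120,60),(125,255,255))|tan
print("mat",np.round(rect(r,box(blue,295,395,185,250),.003),1))
yel=cv2.inRange(hsv,(22,150,120),(35,255,255)); print("yel",np.round(rect(r,box(yel,140,175,155,210),.103),1))
a=cv2.resize(im[140:230,80:255],None,fx=4.5,fy=4.5,interpolation=2)[...,::-1]
b=cv2.resize(im[185:250,295:392],None,fx=3,fy=3,interpolation=2)[...,::-1]
H=np.zeros((600,788,3),np.uint8);H[:405,:788]=a[:405,:788];H[405:600,:291]=b[:195];cv2.imwrite("pics/crop.png",H)
E
```

```text
bar 0.61 [ 478.7 -271.5  161.4   31.4   73.3] [219. 340.]
bar 0.61 [ 322.8 -566.4  112.9   19.    68.4] [281. 455.]
bar 0.56 [ 207.3 -362.5  215.8   40.6   89.3] [326. 376.]
mat 0.72 [ 488.6 -286.2  220.   119.7   81.5] [216. 344.]
tester 0.97 [559.9 165.7 390.9 116.8  79.2] [183. 156.]
coil 0.7 [548.8 108.8 128.1  75.5  79.4] [191. 191.]
mid [ 479.2 -270.8  159.    26.5   73.5]
long [ 204.2 -361.4  213.4   32.5  -89.7]
short [ 322.4 -567.5  107.4   18.6   69.7]
mat [ 488.  -285.6  218.6  118.7   81.7]
yel [564.1 188.5 111.9  22.8 -10.5]
```

View pics/crop.png

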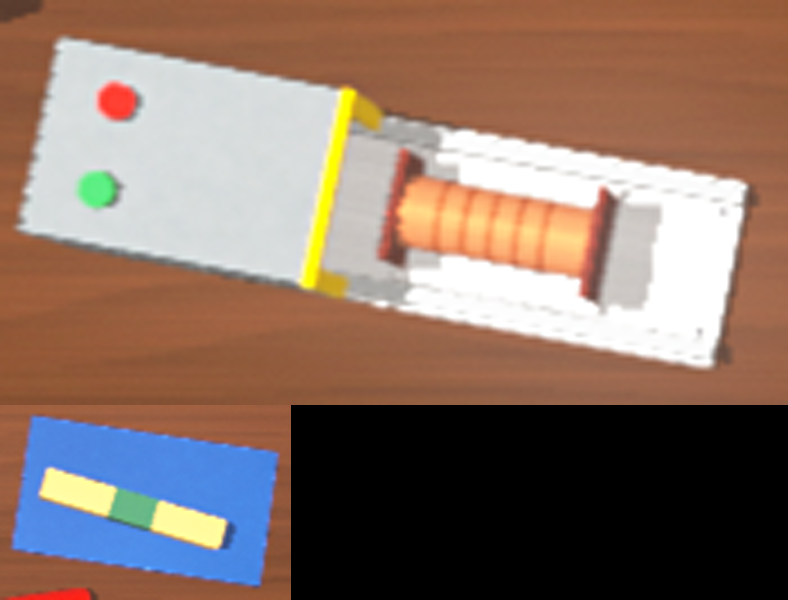

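The crop shows the bar with its green middle on the mat. It measures 159 x 26 mm, against 107 mm and 213 mm for the others, so the choice holds. The coil's rear plate is at crop (600,245), and the rear of the tester base runs from (746,184) to (712,366).

```bash
cat >> h.py <<'E'
def T(p,L):
    x,y,t=p; L=np.atleast_2d(np.array(L,float)); c,s=np.cos(t),np.sin(t)
    return np.c_[x+c*L[:,0]-s*L[:,1], y+s*L[:,0]+c*L[:,1], L[:,2]]
E
python3 - <<'E'
from h import *
from scipy.optimize import least_squares
r=cap("top")
cp=np.array([[746,184],[712,366],[60,40],[20,230],[350,90],[305,288]])/4.5+[80,140]-.4
L=[[-.19,-.055,.016],[-.19,.055,.016],[.19,-.055,.103],[.19,.055,.103],[.03,-.055,.103],[.03,.055,.103]]
s=least_squares(lambda p:(proj(r,T(p,L))-cp).ravel(),[.56,.16,1.39],x_scale=[.1,.1,.1])
p=s.x; print("tester",p,np.degrees(p[2]),s.fun.round(1))
# coil rear plate top edge (z~.072): crop pixels upper(608,190) lower(588,297 base)
q=np.array([[610,188],[593,298],[400,150],[383,262]])/4.5+[80,140]-.4
for z in (.072,.04):
  W=back(r,q,z); d=W[:,:2]-p[:2]; c,n=np.cos(p[2]),np.sin(p[2])
  print(z,np.c_[d@[c,n],d@[-n,c]].round(4).tolist())
# bar side-plan: mouth & mat frame
print("mouth",T(p,[[.03,0,.01]]))
a=np.radians(73.4);o=monitor.get_obs();print(o["time"],o["tool_pos"],o["eef_rot"])
from scipy.spatial.transform import Rotation as R
print(R.from_rotvec(o["eef_rot"]).as_matrix().round(3))
E
```

```text
tester [0.56139438 0.16825084 1.39068461] 79.68035862664208 [ 0.6 -0.2  0.2  0.4  0.4 -0.5 -0.1  0.6 -1.   0.1  0.  -0.4]
0.072 [[-0.1191, -0.0318], [-0.1217, 0.0308], [0.0012, -0.0312], [-0.0021, 0.0326]]
0.04 [[-0.1144, -0.035], [-0.1171, 0.0291], [0.0088, -0.0344], [0.0054, 0.0309]]
mouth [[0.56676856 0.19776555 0.01      ]]
1.2 [ 0.18991254 -0.59544752  0.19210835] [-3.10423197e+00 -4.83053437e-01  1.04044864e-05]
[[ 0.953  0.304 -0.   ]
 [ 0.304 -0.953  0.   ]
 [-0.    -0.    -1.   ]]
```

```bash
python3 -m jog '[{"claw":1,"travel":[0.0748,-0.0442,0],"yaw":0},{"claw":1,"travel":[0.0748,-0.0442,0],"yaw":0},{"claw":1,"travel":[0.0748,-0.0442,0],"yaw":0},{"claw":1,"travel":[0.0748,-0.0442,0],"yaw":0},{"claw":1,"travel":[0.0748,-0.0442,0],"yaw":0},{"claw":1,"travel":[0.0748,-0.0442,0],"yaw":0},{"claw":1,"travel":[0.0748,-0.0442,0],"yaw":0},{"claw":1,"travel":[0.0748,-0.0442,0],"yaw":0},{"claw":1,"travel":[0.0748,-0.0442,0],"yaw":0},{"claw":1,"travel":[0.0748,-0.0442,0],"yaw":0}]' 60
python3 -m jog '[{"claw":1,"travel":[0,0,0],"yaw":-0.0516},{"claw":1,"travel":[0,0,0],"yaw":-0.0516},{"claw":1,"travel":[0,0,0],"yaw":-0.0516},{"claw":1,"travel":[0,0,0],"yaw":-0.0516},{"claw":1,"travel":[0,0,0],"yaw":-0.0516},{"claw":1,"travel":[0,0,0],"yaw":-0.0516},{"claw":1,"travel":[0,0,0.06],"yaw":0},{"claw":1,"travel":[0,0,0],"yaw":0}]'
cat >> h.py <<'E'
from scipy.spatial.transform import Rotation as Ro
def st(goal=None,ang=None):
    o=monitor.get_obs(); M=Ro.from_rotvec(o["eef_rot"]).as_matrix(); a=np.degrees(np.arctan2(M[1,0],M[0,0]))
    print("t",o["time"],"tcp",o["tool_pos"].round(4),"ang",a.round(2),"tilt",M[2,2].round(4),"F",o["wrist_force"].round(1),"w",round(o["gripper_width"],4))
    if goal is not None: print("travel units",(M.T@(np.array(goal)-o["tool_pos"])/.5).round(4), "yaw units",None if ang is None else round((a-ang)/180,4))
    return o
E
python3 - <<'E'
from h import *
st([.479,-.271,.010],73.4)
r=cap("top"); cv2.imwrite("pics/pre.png",cv2.resize(r["img"][150:270,260:420],None,fx=4,fy=4)[...,::-1])
E
```

```text
time: 2.45
tool_pos: [0.48, -0.2702, 0.1923]
eef_rot: [3.104, 0.483, 0.001]
wrist_force: [0.4, 0.1, -0.2]
gripper_width: 0.0854
time: 3.45
tool_pos: [0.4772, -0.2699, 0.16]
eef_rot: [-2.515, -1.875, 0.002]
wrist_force: [0.1, 0.4, -0.7]
gripper_width: 0.085
t 3.45 tcp [ 0.4772 -0.2699  0.16  ] ang 73.42 tilt -1.0 F [ 0.1  0.4 -0.7] w 0.085
travel units [-0.0017  0.0055  0.2999] yaw units 0.0001
```

View pics/pre.png

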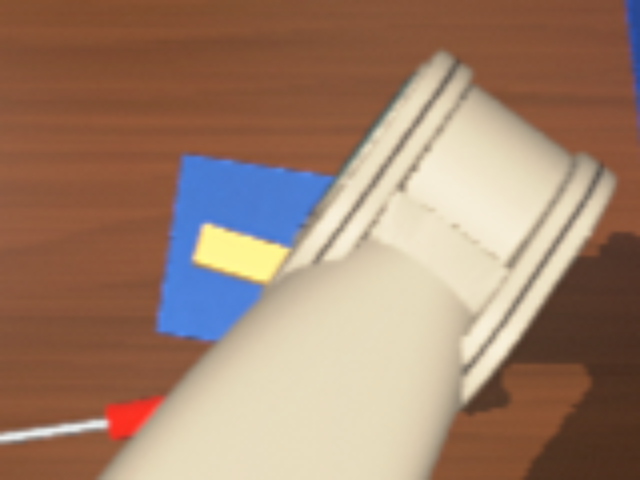

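```bash
python3 -m jog '[{"claw":0.2,"travel":[-0.0017,0.004,0.05],"yaw":0},{"claw":0.2,"travel":[0,0,0.05],"yaw":0},{"claw":0.2,"travel":[0,0,0.05],"yaw":0},{"claw":0.2,"travel":[0,0,0],"yaw":0}]'
python3 -m jog '[{"claw":0.2,"travel":[0,0,0.05],"yaw":0},{"claw":0.2,"travel":[0,0,0.05],"yaw":0},{"claw":0.2,"travel":[0,0,0.045],"yaw":0},{"claw":0.2,"travel":[0,0,0],"yaw":0}]'
python3 -c "
from h import *
st([.479,-.271,.010],73.4)"
```

```text
time: 4.0
tool_pos: [0.4797, -0.2719, 0.0863]
eef_rot: [-2.516, -1.876, 0.001]
wrist_force: [0.4, -0.4, -0.2]
gripper_width: 0.0511
time: 4.5
tool_pos: [0.4805, -0.2724, 0.0148]
eef_rot: [-2.518, -1.877, 0.001]
wrist_force: [-0.5, -0.3, -0.1]
gripper_width: 0.0517
t 4.5 tcp [ 0.4805 -0.2724  0.0148] ang 73.41 tilt -1.0 F [-0.5 -0.3 -0.1] w 0.0517
travel units [ 0.0019 -0.0036  0.0095] yaw units 0.0001
```

```bash
python3 -m jog '[{"claw":0.2,"travel":[0.0019,-0.003,0.006],"yaw":0},{"claw":-1,"travel":[0,0,0],"yaw":0},{"claw":-1,"travel":[0,0,0],"yaw":0},{"claw":-1,"travel":[0,0,0],"yaw":0},{"claw":-1,"travel":[0,0,0],"yaw":0},{"claw":-1,"travel":[0,0,0],"yaw":0}]' 90
python3 -m jog '[{"claw":-1,"travel":[0,0,-0.04],"yaw":0},{"claw":-1,"travel":[0,0,-0.06],"yaw":0},{"claw":-1,"travel":[0,0,-0.1],"yaw":0},{"claw":-1,"travel":[0,0,-0.1],"yaw":0},{"claw":-1,"travel":[0,0,0],"yaw":0}]'
python3 - <<'E'
from h import *
p=[.5614,.1683,1.3907]
g=T(p,[[-.120-.080-.050,0,.16]])[0]; print(g)
st(g,79.7)
r=cap("side"); cv2.imwrite("pics/held.png",r["img"][...,::-1])
E
```

```text
time: 5.25
tool_pos: [0.4795, -0.2712, 0.0116]
eef_rot: [-2.518, -1.878, 0.0]
wrist_force: [-0.3, 0.5, 1.0]
gripper_width: 0.0004
time: 5.88
tool_pos: [0.4829, -0.2737, 0.1668]
eef_rot: [2.511, 1.872, 0.005]
wrist_force: [0.7, 0.2, 0.3]
gripper_width: 0.0001
[ 0.51661891 -0.07765661  0.16      ]
t 5.875 tcp [ 0.4829 -0.2737  0.1668] ang 73.42 tilt -0.9999 F [0.7 0.2 0.3] w 0.0001
travel units [ 0.3951 -0.0474  0.0118] yaw units -0.0349
```

View pics/held.png

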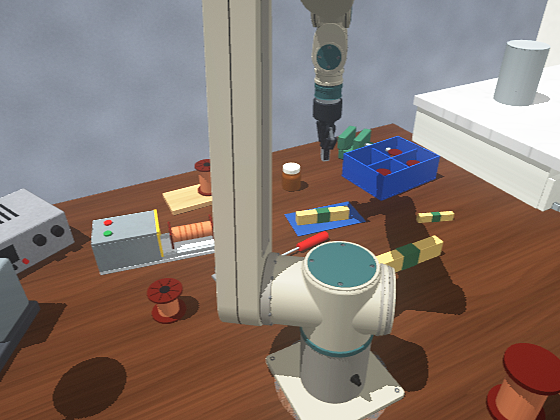

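The gripper shut on nothing (opening 0), and the bar is still on its mat at side (323,214). I'll compare the calibration in both views.

```bash
python3 - <<'E'
from h import *
r=cap("side"); rt=cap("top"); tcp=st()["tool_pos"]
print("tcp side",proj(r,tcp),"top",proj(rt,tcp))
for n,P in (("bar",[.479,-.271,.039]),("mat",[.488,-.286,.003]),("mouthtop",T([.5614,.1683,1.3907],[[.03,0,.103]])[0]),("hood corners",T([.5614,.1683,1.3907],[[.19,-.055,.103],[.19,.055,.103],[.03,.055,.103],[.03,.055,.01]]))):
    print(n,"side",proj(r,P).round(1).tolist(),"top",proj(rt,P).round(1).tolist())
a=cv2.resize(r["img"][150:250,270:400],None,fx=6,fy=6,interpolation=2)[...,::-1]; cv2.imwrite("pics/chk.png",a)
E
```

```text
t 6.025 tcp [ 0.479  -0.2708  0.1608] ang 73.42 tilt -1.0 F [-0.5  1.3 -0.2] w -0.0
tcp side [[323.31317592 174.14697258]] top [[344.2037402  216.26997478]]
bar side [[321.6, 209.9]] top [[339.0, 219.1]]
mat side [[323.8, 217.0]] top [[343.3, 216.5]]
mouthtop side [[154.5, 220.0]] top [[151.9, 181.4]]
hood corners side [[91.6, 219.3], [89.7, 243.4], [156.0, 231.6], [161.8, 259.7]] top [[93.3, 148.0], [83.9, 191.3], [147.4, 203.2], [156.2, 206.1]]
```

View pics/chk.png

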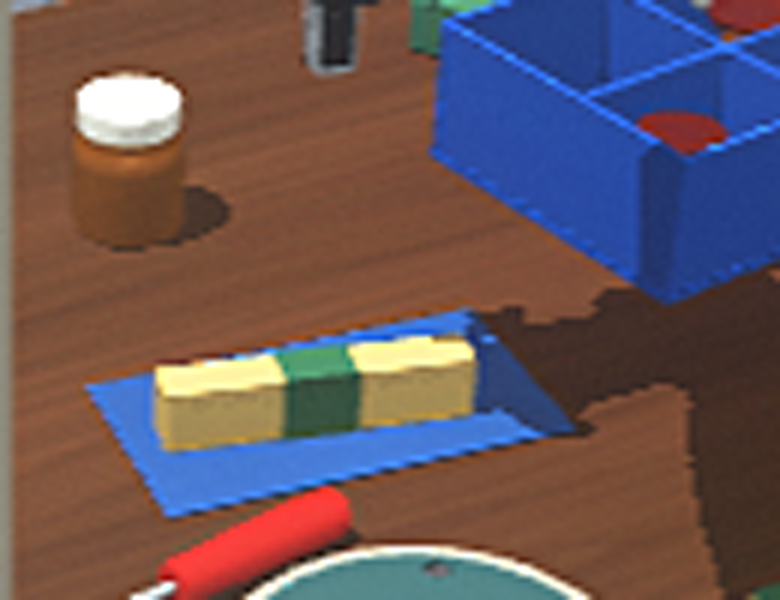

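```bash
python3 - <<'E'
from h import *
r=cap("side"); rt=cap("top"); o=st()
P=np.array([.19,-.595,.192]); 
for dz in (0,.013,.03,.05): print(dz,"side",proj(r,P+[0,0,dz]).round(1),"top",proj(rt,P+[0,0,dz]).round(1))
a=cv2.imread("pics/side0.png")[90:190,450:560]; b=cv2.imread("pics/top0.png")[320:420,450:560]
cv2.imwrite("pics/st.png",np.hstack([cv2.resize(x,None,fx=3.6,fy=3.6,interpolation=2) for x in (a,b)]))
t=np.array(o["tool_pos"])
# candidate explanations for tip at side px (325,161.7)
print(back(r,[[325,161.7]],t[2]), "need dz", [ (d,proj(r,t+[0,0,d]).round(1).tolist()) for d in (.02,.03,.04,.05)])
E
```

```text
t 6.125 tcp [ 0.4784 -0.2704  0.1597] ang 73.42 tilt -1.0 F [-0.  -0.2 -1.1] w -0.0004
0 side [[489.2 182.3]] top [[490. 344.]]
0.013 side [[490.5 177.9]] top [[492.2 345. ]]
0.03 side [[492.1 172.1]] top [[495.2 346.4]]
0.05 side [[494.2 165.1]] top [[498.8 348. ]]
[[ 0.54316921 -0.31660719  0.15972312]] need dz [(0.02, [[323.6, 168.4]]), (0.03, [[323.7, 165.2]]), (0.04, [[323.9, 162.0]]), (0.05, [[324.0, 158.8]])]
```

View pics/st.png

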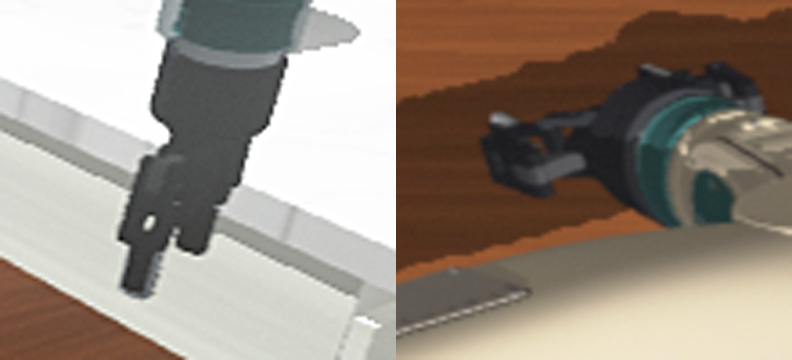

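Both the start view and the current view show the real fingertips about 38 mm higher than the reported z, while the two cameras agree with each other. So the fingers closed just above the bar. I'll go lower, in steps, and check.

```bash
python3 -m jog '[{"claw":0.2,"travel":[0,0,0],"yaw":0},{"claw":0.2,"travel":[0,0,0],"yaw":0},{"claw":0.2,"travel":[0,0,0.08],"yaw":0},{"claw":0.2,"travel":[0,0,0.08],"yaw":0},{"claw":0.2,"travel":[0,0,0.08],"yaw":0},{"claw":0.2,"travel":[0,0,0.04],"yaw":0},{"claw":0.2,"travel":[0,0,0.02],"yaw":0},{"claw":0.2,"travel":[0,0,0],"yaw":0}]'
python3 - <<'E'
from h import *
st([.479,-.271,-.027],73.4)
r=cap("side"); a=cv2.resize(r["img"][150:250,270:400],None,fx=6,fy=6,interpolation=2)[...,::-1]; cv2.imwrite("pics/low.png",a)
E
```

```text
time: 7.12
tool_pos: [0.4793, -0.2711, 0.0112]
eef_rot: [-2.518, -1.877, 0.0]
wrist_force: [-0.1, 0.7, -0.4]
gripper_width: 0.0514
t 7.125 tcp [ 0.4793 -0.2711  0.0112] ang 73.42 tilt -1.0 F [-0.1  0.7 -0.4] w 0.0514
travel units [-0.0001 -0.0006  0.0764] yaw units 0.0001
```

View pics/low.png

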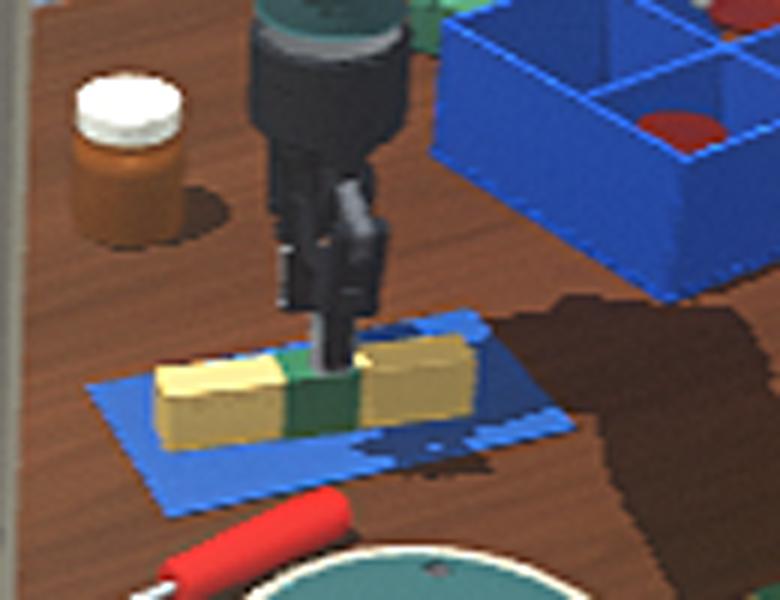

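The near finger, at crop (335,370), stands above the bar's green middle and centred on it, with the tips still at the height of the bar's top. Going down.

```bash
python3 -m jog '[{"claw":0.2,"travel":[0,0,0.03],"yaw":0},{"claw":0.2,"travel":[0,0,0.03],"yaw":0},{"claw":0.2,"travel":[0,0,0],"yaw":0},{"claw":0.2,"travel":[0,0,0.008],"yaw":0},{"claw":0.2,"travel":[0,0,0],"yaw":0}]'
python3 -m jog '[{"claw":-1,"travel":[0,0,0],"yaw":0},{"claw":-1,"travel":[0,0,0],"yaw":0},{"claw":-1,"travel":[0,0,0],"yaw":0},{"claw":-1,"travel":[0,0,0],"yaw":0}]' 90
```

```text
time: 7.8
tool_pos: [0.4796, -0.2713, -0.0225]
eef_rot: [-2.518, -1.878, 0.0]
wrist_force: [0.5, 0.4, 0.7]
gripper_width: 0.0514
time: 8.3
tool_pos: [0.4803, -0.2717, -0.0217]
eef_rot: [2.517, 1.877, 0.001]
wrist_force: [-0.6, 0.8, 5.3]
gripper_width: 0.0245
```

```bash
python3 -m jog '[{"claw":-1,"travel":[0,0,-0.02],"yaw":0},{"claw":-1,"travel":[0,0,-0.04],"yaw":0},{"claw":-1,"travel":[0,0,-0.06],"yaw":0},{"claw":-1,"travel":[0,0,-0.08],"yaw":0},{"claw":-1,"travel":[0,0,-0.04],"yaw":0},{"claw":-1,"travel":[0,0,0],"yaw":-0.0175},{"claw":-1,"travel":[0,0,0],"yaw":-0.0175},{"claw":-1,"travel":[0,0,0],"yaw":0}]'
python3 - <<'E'
from h import *
p=[.5614,.1683,1.3907]
st(T(p,[[-.120-.080-.050,0,.10]])[0],79.68)
r=cap("side"); a=cv2.resize(r["img"][100:250,270:400],None,fx=3,fy=3,interpolation=2)[...,::-1]
cv2.imwrite("pics/lift.png",a)
E
```

```text
time: 9.3
tool_pos: [0.4789, -0.2708, 0.0973]
eef_rot: [-2.411, -2.012, 0.001]
wrist_force: [-0.2, -0.1, -1.8]
gripper_width: 0.0243
t 9.3 tcp [ 0.4789 -0.2708  0.0973] ang 79.68 tilt -1.0 F [-0.2 -0.1 -1.8] w 0.0243
travel units [ 0.3936  0.005  -0.0053] yaw units 0.0
```

View pics/lift.png

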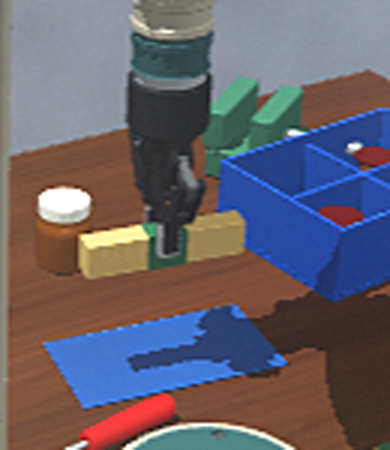

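The bar is held level and clear of the mat. Moving it behind the coil.

```bash
python3 -m jog '[{"claw":-1,"travel":[0.04,0.0005,0],"yaw":0},{"claw":-1,"travel":[0.07,0.001,0],"yaw":0},{"claw":-1,"travel":[0.08,0.001,0],"yaw":0},{"claw":-1,"travel":[0.08,0.001,0],"yaw":0},{"claw":-1,"travel":[0.07,0.001,0],"yaw":0},{"claw":-1,"travel":[0.04,0.0005,0],"yaw":0},{"claw":-1,"travel":[0.0136,0,0],"yaw":0},{"claw":-1,"travel":[0,0,0],"yaw":0}]'
python3 -m jog '[{"claw":-1,"travel":[0,0,0.06],"yaw":0},{"claw":-1,"travel":[0,0,0.07],"yaw":0},{"claw":-1,"travel":[0,0,0.05],"yaw":0},{"claw":-1,"travel":[0,0,0.02],"yaw":0},{"claw":-1,"travel":[0,0,0],"yaw":0},{"claw":-1,"travel":[0,0,0],"yaw":0}]'
python3 - <<'E'
from h import *
p=[.5614,.1683,1.3907]
st(T(p,[[-.250,0,-.007]])[0],79.68)
r=cap("top"); a=cv2.resize(r["img"][140:240,80:290],None,fx=3.7,fy=3.7,interpolation=2)[...,::-1]
r=cap("side"); b=cv2.resize(r["img"][200:280,90:270],None,fx=3,fy=3,interpolation=2)[...,::-1]
H=np.zeros((600,780,3),np.uint8); H[:360,:777]=a[:360,:777]; H[360:600,:540]=b; cv2.imwrite("pics/prepush.png",H)
E
```

```text
time: 10.35
tool_pos: [0.5169, -0.0776, 0.0975]
eef_rot: [-2.411, -2.014, 0.001]
wrist_force: [-0.1, 0.4, -2.9]
gripper_width: 0.024
time: 11.1
tool_pos: [0.5184, -0.0787, -0.0012]
eef_rot: [2.41, 2.012, 0.002]
wrist_force: [0.0, -0.5, -2.4]
gripper_width: 0.0244
t 11.1 tcp [ 0.5184 -0.0787 -0.0012] ang 79.7 tilt -1.0 F [ 0.  -0.5 -2.4] w 0.0244
travel units [ 0.0013 -0.0039  0.0115] yaw units 0.0001
```

View pics/prepush.png

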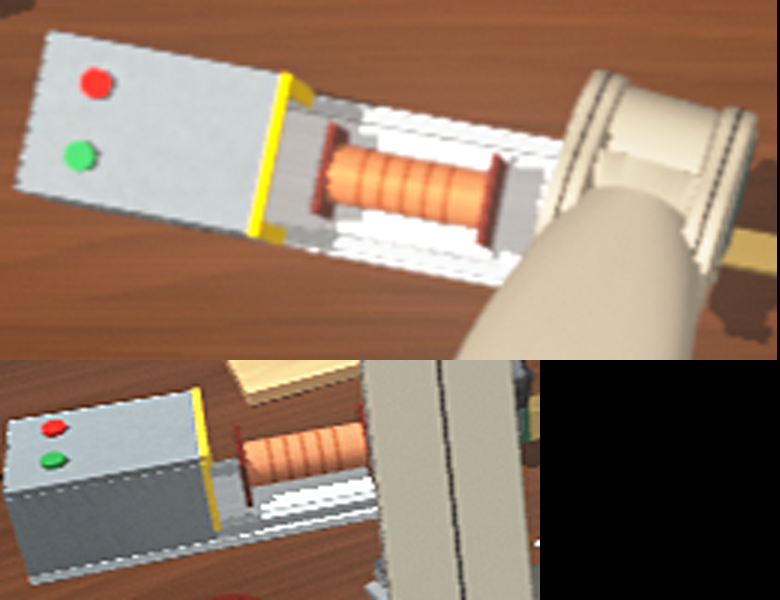

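```bash
cat >> h.py <<'E'
p=[.5614,.1683,1.3907]
def tst():
    o=monitor.get_obs(); c,s=np.cos(p[2]),np.sin(p[2]); d=o["tool_pos"][:2]-p[:2]; F=o["wrist_force"]
    print("t",round(o["time"],2),"tester x,y mm",(1e3*(d@[c,s])).round(1),(1e3*(d@[-s,c])).round(1),"z",(1e3*o["tool_pos"][2]).round(1),"Fx,Fy,Fz",(F[:2]@[c,s]).round(1),(F[:2]@[-s,c]).round(1),F[2].round(1),"w",round(o["gripper_width"],4))
E
python3 -m jog '[{"claw":-1,"travel":[0.01,-0.002,0.005],"yaw":0},{"claw":-1,"travel":[0.016,0,0],"yaw":0},{"claw":-1,"travel":[0.016,0,0],"yaw":0},{"claw":-1,"travel":[0.016,0,0],"yaw":0},{"claw":-1,"travel":[0.01,0,0],"yaw":0},{"claw":-1,"travel":[0.006,0,0],"yaw":0},{"claw":-1,"travel":[0,0,0],"yaw":0}]'; python3 -c "from h import *;tst()"
python3 -m jog '[{"claw":-1,"travel":[0.005,0,0],"yaw":0},{"claw":-1,"travel":[0.005,0,0],"yaw":0},{"claw":-1,"travel":[0.005,0,0],"yaw":0},{"claw":-1,"travel":[0.006,0,0],"yaw":0},{"claw":-1,"travel":[0.006,0,0],"yaw":0},{"claw":-1,"travel":[0.006,0,0],"yaw":0},{"claw":-1,"travel":[0.006,0,0],"yaw":0},{"claw":-1,"travel":[0.006,0,0],"yaw":0}]'; python3 -c "from h import *;tst()"
```

```text
time: 12.08
tool_pos: [0.5228, -0.0413, -0.0049]
eef_rot: [2.411, 2.014, -0.0]
wrist_force: [-0.8, -0.2, -1.7]
gripper_width: 0.0245
t 12.07 tester x,y mm -213.2 0.4 z -4.9 Fx,Fy,Fz -0.4 0.7 -1.7 w 0.0245
time: 13.08
tool_pos: [0.5268, -0.0196, -0.0048]
eef_rot: [2.411, 2.013, -0.001]
wrist_force: [-0.7, -3.2, -1.2]
gripper_width: 0.024
t 13.07 tester x,y mm -191.1 0.3 z -4.8 Fx,Fy,Fz -3.3 0.1 -1.2 w 0.024
```

Contact: about 3 N of sliding resistance. Pushing on.

```bash
python3 -m jog '[{"claw":-1,"travel":[0.008,0,0],"yaw":0},{"claw":-1,"travel":[0.008,0,0],"yaw":0},{"claw":-1,"travel":[0.008,0,0],"yaw":0},{"claw":-1,"travel":[0.008,0,0],"yaw":0},{"claw":-1,"travel":[0.008,0,0],"yaw":0},{"claw":-1,"travel":[0.008,0,0],"yaw":0},{"claw":-1,"travel":[0.008,0,0],"yaw":0},{"claw":-1,"travel":[0.008,0,0],"yaw":0},{"claw":-1,"travel":[0.008,0,0],"yaw":0},{"claw":-1,"travel":[0.008,0,0],"yaw":0}]'; python3 -c "from h import *;tst()"
python3 -m jog '[{"claw":-1,"travel":[0.008,0,0],"yaw":0},{"claw":-1,"travel":[0.008,0,0],"yaw":0},{"claw":-1,"travel":[0.008,0,0],"yaw":0},{"claw":-1,"travel":[0.008,0,0],"yaw":0},{"claw":-1,"travel":[0.008,0,0],"yaw":0},{"claw":-1,"travel":[0.008,0,0],"yaw":0},{"claw":-1,"travel":[0.006,0,0],"yaw":0},{"claw":-1,"travel":[0.006,0,0],"yaw":0}]'; python3 -c "from h import *;tst()"
```

```text
time: 14.32
tool_pos: [0.534, 0.0202, -0.0049]
eef_rot: [2.412, 2.013, -0.0]
wrist_force: [-0.1, -2.7, -2.1]
gripper_width: 0.0243
t 14.32 tester x,y mm -150.6 0.5 z -4.9 Fx,Fy,Fz -2.7 -0.3 -2.1 w 0.0243
time: 15.32
tool_pos: [0.5393, 0.0497, -0.0049]
eef_rot: [-2.412, -2.013, 0.0]
wrist_force: [-0.1, -3.4, -1.1]
gripper_width: 0.0242
t 15.32 tester x,y mm -120.6 0.5 z -4.9 Fx,Fy,Fz -3.4 -0.5 -1.1 w 0.0242
```

```bash
python3 -m jog '[{"claw":-1,"travel":[0.005,0,0],"yaw":0},{"claw":-1,"travel":[0.005,0,0],"yaw":0},{"claw":-1,"travel":[0.005,0,0],"yaw":0},{"claw":-1,"travel":[0.005,0,0],"yaw":0},{"claw":-1,"travel":[0.005,0,0],"yaw":0},{"claw":-1,"travel":[0.005,0,0],"yaw":0},{"claw":-1,"travel":[0.005,0,0],"yaw":0},{"claw":-1,"travel":[0.005,0,0],"yaw":0}]' >/dev/null; python3 -c "from h import *;tst()"
python3 -m jog '[{"claw":-1,"travel":[0.003,0,0],"yaw":0},{"claw":-1,"travel":[0.003,0,0],"yaw":0},{"claw":-1,"travel":[0.003,0,0],"yaw":0}]'>/dev/null; python3 -c "from h import *;tst()"
python3 -m jog '[{"claw":-1,"travel":[0.003,0,0],"yaw":0},{"claw":-1,"travel":[0.003,0,0],"yaw":0},{"claw":-1,"travel":[0.003,0,0],"yaw":0}]'>/dev/null; python3 -c "from h import *;tst()"
```

```text
t 16.32 tester x,y mm -100.7 0.5 z -4.9 Fx,Fy,Fz -3.3 0.5 -0.3 w 0.0241
t 16.7 tester x,y mm -96.3 0.5 z -4.9 Fx,Fy,Fz -3.1 -0.2 -1.0 w 0.0243
t 17.07 tester x,y mm -91.7 0.5 z -4.9 Fx,Fy,Fz -3.6 0.1 -0.9 w 0.0243
```

```bash
python3 -m jog '[{"claw":-1,"travel":[0.003,0,0],"yaw":0},{"claw":-1,"travel":[0.003,0,0],"yaw":0}]'>/dev/null; python3 -c "from h import *;tst()"
python3 -m jog '[{"claw":-1,"travel":[0.003,0,0],"yaw":0},{"claw":-1,"travel":[0.003,0,0],"yaw":0}]'>/dev/null; python3 -c "from h import *;tst()"
```

```text
t 17.32 tester x,y mm -88.7 0.5 z -4.9 Fx,Fy,Fz -3.2 0.2 -0.2 w 0.0243
t 17.57 tester x,y mm -85.7 0.5 z -4.9 Fx,Fy,Fz -3.5 -0.7 -0.4 w 0.0247
```

```bash
python3 -m jog '[{"claw":-1,"travel":[0.003,0,0],"yaw":0},{"claw":-1,"travel":[0.003,0,0],"yaw":0}]'>/dev/null; python3 -c "from h import *;tst()"
```

```text
t 17.82 tester x,y mm -82.7 0.5 z -4.9 Fx,Fy,Fz -3.5 -0.9 -1.0 w 0.0243
```

```bash
python3 -m jog '[{"claw":-1,"travel":[0.003,0,0],"yaw":0},{"claw":-1,"travel":[0.003,0,0],"yaw":0}]'>/dev/null; python3 -c "from h import *;tst()"
```

```text
t 18.07 tester x,y mm -79.7 0.5 z -4.9 Fx,Fy,Fz -4.3 -0.6 -0.4 w 0.024
```

```bash
python3 -m jog '[{"claw":-1,"travel":[0.003,0,0],"yaw":0},{"claw":-1,"travel":[0.003,0,0],"yaw":0}]'>/dev/null; python3 -c "from h import *;tst()"
```

```text
t 18.32 tester x,y mm -76.8 0.5 z -4.9 Fx,Fy,Fz -4.5 0.4 -1.7 w 0.0242
```

```bash
python3 -m jog '[{"claw":-1,"travel":[0.003,0,0],"yaw":0},{"claw":-1,"travel":[0.003,0,0],"yaw":0}]'>/dev/null; python3 -c "from h import *;tst()"
```

```text
t 18.57 tester x,y mm -73.9 0.5 z -4.9 Fx,Fy,Fz -3.5 0.0 -0.2 w 0.024
```

```bash
python3 -m jog '[{"claw":-1,"travel":[0.003,0,0],"yaw":0}]'>/dev/null; python3 -c "from h import *;tst()"
```

```text
t 18.7 tester x,y mm -72.4 0.5 z -4.9 Fx,Fy,Fz -4.9 -0.6 0.0 w 0.0237
```

```bash
python3 -m jog '[{"claw":-1,"travel":[0.003,0,0],"yaw":0}]'>/dev/null; python3 -c "from h import *;tst()"
```

```text
t 18.82 tester x,y mm -72.1 0.6 z -4.8 Fx,Fy,Fz -9.3 -0.4 1.7 w 0.0247
```

```bash
python3 -m jog '[{"claw":-1,"travel":[0.002,0,0],"yaw":0}]'>/dev/null; python3 -c "from h import *;tst()"
```

```text
t 18.95 tester x,y mm -72.2 0.6 z -4.8 Fx,Fy,Fz -11.7 0.7 2.4 w 0.0244
```

```bash
python3 -m jog '[{"claw":-1,"travel":[0.002,0,0],"yaw":0},{"claw":-1,"travel":[0,0,0],"yaw":0}]'>/dev/null; python3 -c "from h import *;tst()"
```

```text
t 19.2 tester x,y mm -72.2 0.7 z -4.8 Fx,Fy,Fz -12.8 0.5 1.6 w 0.0242
```

Solid: the force rose from 5 to 13 N with no movement, and the sled's front is about 98 mm inside the mouth, within 80 to 111. Backing off and returning the bar.

```bash
python3 -m jog '[{"claw":-1,"travel":[-0.01,0,0],"yaw":0},{"claw":-1,"travel":[-0.03,0,0],"yaw":0},{"claw":-1,"travel":[-0.06,0,0],"yaw":0},{"claw":-1,"travel":[-0.08,0,0],"yaw":0},{"claw":-1,"travel":[-0.05,0,-0.02],"yaw":0},{"claw":-1,"travel":[0,0,-0.06],"yaw":0},{"claw":-1,"travel":[0,0,-0.08],"yaw":0},{"claw":-1,"travel":[0,0,-0.06],"yaw":0},{"claw":-1,"travel":[0,0,0],"yaw":0}]' >/dev/null; python3 - <<'E'
from h import *
tst(); st([.4795,-.2713,.10],73.4)
r=cap("top"); 
d=models.silhouettes("coil","top"); print([(round(x["confidence"],2),np.argwhere(x["mask"]).mean(0).round()) for x in d])
E
```

```text
t 20.32 tester x,y mm -183.6 -2.4 z 107.8 Fx,Fy,Fz 0.1 -0.8 -2.1 w 0.0247
t 20.325 tcp [ 0.5309 -0.0128  0.1078] ang 79.73 tilt -1.0 F [ 0.8 -0.  -2.1] w 0.0247
travel units [-0.5272 -0.0091  0.0148] yaw units 0.0352
[(0.92, array([185., 161.]))]
```

```bash
python3 -m jog '[{"claw":-1,"travel":[-0.04,-0.001,0],"yaw":0},{"claw":-1,"travel":[-0.07,-0.001,0],"yaw":0},{"claw":-1,"travel":[-0.08,-0.001,0],"yaw":0},{"claw":-1,"travel":[-0.08,-0.001,0],"yaw":0},{"claw":-1,"travel":[-0.08,-0.001,0],"yaw":0},{"claw":-1,"travel":[-0.08,-0.001,0],"yaw":0},{"claw":-1,"travel":[-0.06,-0.001,0],"yaw":0},{"claw":-1,"travel":[-0.037,-0.001,0],"yaw":0},{"claw":-1,"travel":[0,0,0],"yaw":0.0176},{"claw":-1,"travel":[0,0,0],"yaw":0.0176},{"claw":-1,"travel":[0,0,0],"yaw":0}]' >/dev/null
python3 -m jog '[{"claw":-1,"travel":[0,0,0.06],"yaw":0},{"claw":-1,"travel":[0,0,0.07],"yaw":0},{"claw":-1,"travel":[0,0,0.05],"yaw":0},{"claw":-1,"travel":[0,0,0.03],"yaw":0},{"claw":-1,"travel":[0,0,0],"yaw":0}]' >/dev/null
python3 -c "
from h import *
st([.4795,-.2713,-.0215],73.4)"
```

```text
t 22.425 tcp [ 0.476  -0.27   -0.0012] ang 73.43 tilt -1.0 F [ 0.1  0.2 -1.8] w 0.024
travel units [-0.0006  0.0076  0.0406] yaw units 0.0001
```

```bash
python3 -m jog '[{"claw":-1,"travel":[0,0.006,0.016],"yaw":0},{"claw":-1,"travel":[0,0,0.01],"yaw":0},{"claw":-1,"travel":[0,0,0.006],"yaw":0},{"claw":-1,"travel":[0,0,0],"yaw":0}]' >/dev/null
python3 -c "
from h import *
st([.4795,-.2713,-.0217],73.4)"
```

```text
t 22.925 tcp [ 0.4798 -0.2718 -0.0159] ang 73.39 tilt -1.0 F [-0.6  0.2 -2.3] w 0.0242
travel units [ 0.0007 -0.0009  0.0115] yaw units -0.0001
```

```bash
python3 -m jog '[{"claw":-1,"travel":[0,0,0.005],"yaw":0},{"claw":-1,"travel":[0,0,0.003],"yaw":0},{"claw":-1,"travel":[0,0,0],"yaw":0}]' >/dev/null
python3 -c "
from h import *
st([.4795,-.2713,-.0217],73.4)"
```

```text
t 23.3 tcp [ 0.4798 -0.2718 -0.02  ] ang 73.38 tilt -1.0 F [ 0.4  0.7 -2.1] w 0.0242
travel units [ 0.0007 -0.0008  0.0033] yaw units -0.0001
```

```bash
python3 -m jog '[{"claw":-1,"travel":[0,0,0.0025],"yaw":0},{"claw":-1,"travel":[0,0,0],"yaw":0},{"claw":0.2,"travel":[0,0,0],"yaw":0},{"claw":0.2,"travel":[0,0,0],"yaw":0},{"claw":0.2,"travel":[0,0,0],"yaw":0},{"claw":0.2,"travel":[0,0,0],"yaw":0}]'
python3 -m jog '[{"claw":0.2,"travel":[0,0,-0.02],"yaw":0},{"claw":0.2,"travel":[0,0,-0.04],"yaw":0},{"claw":0.2,"travel":[0,0,-0.06],"yaw":0},{"claw":0.2,"travel":[0,0,-0.1],"yaw":0},{"claw":0.2,"travel":[0,0,-0.1],"yaw":0},{"claw":0.2,"travel":[-0.1,0,0],"yaw":0},{"claw":0.2,"travel":[-0.1,0,0],"yaw":0},{"claw":0.2,"travel":[-0.1,0,0],"yaw":0},{"claw":0.2,"travel":[-0.1,0,0],"yaw":0},{"claw":0.2,"travel":[-0.08,0,0],"yaw":0},{"claw":0.2,"travel":[0,0,0],"yaw":0}]'
python3 - <<'E'
from h import *
st(); r=cap("top"); im=r["img"]
for l,z in (("bar",.039),("mat",.003),("coil",.06)):
    for d in models.silhouettes(l,"top"): print(l,round(d["confidence"],2),np.round(rect(r,d["mask"],z),1))
s=cap("side")["img"]
a=cv2.resize(im[80:280],None,fx=1.4,fy=1.4); b=cv2.resize(s[150:290],None,fx=1.4,fy=1.4)
cv2.imwrite("pics/end.png",np.vstack([a,b])[...,::-1])
E
```

```text
time: 24.05
tool_pos: [0.4801, -0.272, -0.021]
eef_rot: [2.519, 1.877, 0.0]
wrist_force: [-0.0, 0.6, 0.6]
gripper_width: 0.0513
time: 25.42
tool_pos: [0.4105, -0.5049, 0.1395]
eef_rot: [2.521, 1.872, -0.001]
wrist_force: [0.8, -0.3, -0.0]
gripper_width: 0.0514
t 25.425 tcp [ 0.4105 -0.5049  0.1395] ang 73.18 tilt -1.0 F [ 0.8 -0.3 -0. ] w 0.0514
bar 0.78 [ 477.7 -270.2  158.4   30.2   73.5]
bar 0.55 [ 208.9 -289.    73.8   37.5  -89.7]
mat 0.83 [ 488.9 -286.8  225.2  125.    81.9]
coil 0.75 [561.6 184.2  76.7  37.3 -11.1]
```

View pics/end.png

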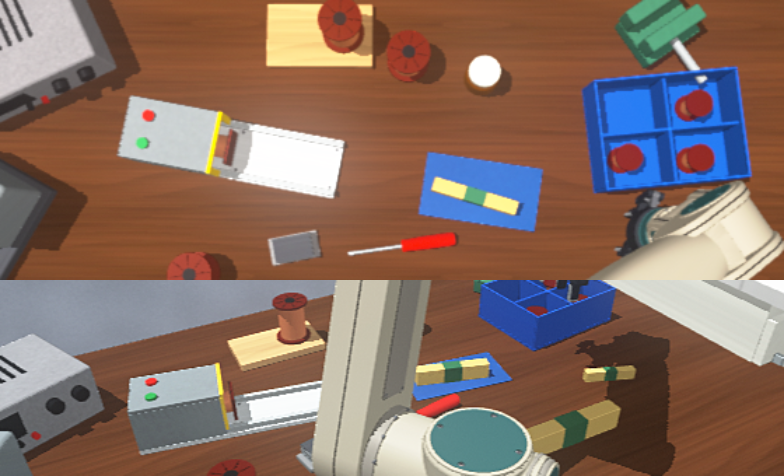

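The end picture shows the bar flat on the mat at (475,197). The coil's rear plate is at the mouth at (228,148), the bystanders are where they were, and the gripper is clear in the air.

```bash
python3 -c "
from station import close_job
print(close_job())"
```

```text
the job is handed in; nothing more can be done
None
```

The coil is home against the hidden stop, the bar is back on the blue mat and released, and the job was handed in at about 26 s of the 64 s allowed.

- **Push:** I picked up the middle-sized bar, which measured 159 x 26 mm, and pushed the coil in steps of 1.5 to 4 mm. It slid with about 3–4 N of resistance. At the stop, the wrist force rose to 13 N with no further movement. By the bar's position, the sled's front was then about 98 mm inside the mouth, within the expected 80–111 mm.
- **Final checks:** The pictures show the bar flat on the mat at about its starting pose and the coil's rear just outside the mouth. The bystanders appear unmoved, and the gripper is clear in the air with about zero wrist force. I could not read the stop's travel directly. That the coil is home rests on the force, the lack of movement and the depth.
- **Failed or disagreed:** The first grasp closed on nothing, just above the bar. The real fingertips were about 38 mm higher than the reported z. I saw this in the camera pictures and corrected for it, and the second grasp held.

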